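# Slide the pendant board under the curing lamp and switch it on

### The job

Push the wooden board with the three pendants along the table, nose first, under the low curing lamp until its front edge rests against the orange stop bar behind the lamp; push it with the fingers, keep it flat on the table and do not lift it. Once the board is fully home, press the lamp's red button all the way down and let it go. Leave the cup, the bottle and the jar where they stand.

Things in the scene. Friction and masses are not known exactly. Their poses are not given: they have to be found in the camera images.
- lamp: White bridge-shaped curing lamp fixed to the table, 80 mm deep (its x), 150 wide (its y), 55 tall. Origin on the table under its centre. The tunnel along its x is open at both ends, 88 mm wide, 22 high. The board goes in along the lamp's +x, at the mouth (x = -40 mm), which faces roughly world -y. Posts of 10 mm radius flank the mouth, reaching 10 mm out (to x = -50).
- stop (a point): Middle of the near face of the fixed orange stop bar behind the lamp (120 mm long, 14 tall), 7 mm above the table, 60 mm along the lamp's +x from its origin: where the board's nose must come to rest. The board's tail then stands 60 mm proud of the lamp's mouth.
- board: Loose flat wooden board, 160 mm long (its x), 72 wide (its y), 14 thick, about 0.2 kg, lying on the table. Three square 30 mm pendants are fixed on it (x = +55, +15, -25 mm), tops 18.5 mm above the table: 3.5 mm of headroom under the lamp. Origin at the centre of its underside; +x points to the nose, which starts roughly facing the lamp's mouth; a red stripe marks the tail.
- nose (a point): Middle of the board's front edge, 7 mm above its underside, 80 mm along the board's +x from its origin.
- tail (a point): Middle of the board's rear edge (the red-striped end), 7 mm above its underside, 80 mm along the board's -x from its origin.
- cure_button (a joint): Travel of the red push button on top of the lamp in m: 0 = up, 0.006 = fully down. A spring returns it; fully down takes about 4 N straight down.
- cure_button_top (a point): Centre of the top face of the red button (26 mm across, in a grey housing), 20 mm along the lamp's +y from the lamp's centre; it is pressed straight down.
- cup: Bystander: small clear open mixing cup, 44 mm across, 45 mm tall. Origin at the centre of its underside.
- bottle: Bystander: small amber bottle with white cap, 34 mm across, 62 mm tall. Origin at the centre of its underside.
- jar: Bystander: small green jar with metal lid, 42 mm across, 45 mm tall. Origin at the centre of its underside.
There are look-alikes about, which are no part of the job. Of the things that look like the board, the smallest one is meant. Several things have the shape of the lamp; the one meant has the colours described above.

How it is judged:
On the way, in this order (a step that is already met when the one before it is completed fails the run):
1. the board lies flat under the lamp with its nose at the stop bar (x of nose in the frame of lamp between 0.054 and 0.064 m and y of nose in the frame of lamp between -0.015 and 0.015 m and angle between the x axis of board and the x axis of lamp, either way round below 0.12 rad and angle between board's own z axis and vertical below 0.05 rad and height (world z) of board below 0.004 m), for 0.2 s.
2. the red button is pressed down (all of step 1 and value of joint cure_button above 0.0045 m), for 0.04 s.
At the end, for the whole second after the job is handed in: The board is at rest flat on the table, in line with the lamp within 0.12 rad, its nose within 6 mm of the stop bar and 15 mm of the lamp's centre line; the button has been pressed at least 4.5 mm down after that and has come up again (all of step 1 and value of joint cure_button below 0.0015 m and linear speed of board below 0.01 m/s); the robot touches nothing.
It fails at once if the board is lifted off the table or tipped (height (world z) of board above 0.008 m or angle between board's own z axis and vertical above 0.12 rad).
It fails at once if the button is pressed before the board is home (value of joint cure_button above 0.003 m and x of nose in the frame of lamp below 0.052 m).
It fails at once if the clear cup is shifted or tipped (distance of cup from where it was at the start of the episode above 0.02 m or angle between cup's own z axis and vertical above 0.3 rad).
It fails at once if the amber bottle is shifted or tipped (distance of bottle from where it was at the start of the episode above 0.02 m or angle between bottle's own z axis and vertical above 0.3 rad).
It fails at once if the green jar is shifted or tipped (distance of jar from where it was at the start of the episode above 0.02 m or angle between jar's own z axis and vertical above 0.3 rad).
It also fails if it takes over 70 s, if anything falls off the work surface, if the arm or the gripper's body presses on something with over 40 N, if the wrist force passes 120 N, or if a joint passes its speed limit or range.

### The arm

A 6-joint arm with a two-finger parallel gripper is mounted at the origin on the work surface. World frame = base frame: x ahead of the robot, y to its left, z up, the work surface at z = 0. Lengths are in m, angles in rad, forces in N, time in s.
With the tool pointing down it reaches from about 0.25 to 0.775 m from the base axis. Payload 4 kg.
Tool frame: the origin (TCP) lies at the centre of the arm's flange, where the gripper is bolted on; the fingertips stand 199 mm ahead of it and the grasp point (between the pads) lies 180 mm ahead of it (robot.tcp_to_tips is the distance from the TCP to the fingertips, in m); z points along the fingers, y is the line along which they close (so a half turn about z gives the same grasp; the last joint's range is limited). The gripper opens to 94 mm and grips with 3 to 60 N. Pads are 16 mm wide; open, the fingers measure 119 mm over their backs; the gripper's body (75 mm by 177 mm) begins 78 mm behind the grasp point.
Start: joints at [1.133, 0.087, 1.371, -0, 1.684, -0.103], TCP at [0.181, 0.519, 0.405] pointing down, gripper open.
Joint ranges: [-3.1, 3.1], [-0.76, 2.03], [0.27, 2.55], [-1.08, 4.22], [0.17, 2.65], [-2.57, 2.57]. Speed limits (rad/s): [2.79, 2.79, 3.14, 3.14, 3.14, 3.14].

### API

Orientations are given as [roll, pitch, yaw] about the fixed x, y, z axes, in that order (R = Rz(yaw) Ry(pitch) Rx(roll)).
In Python, from bench import telemetry, snapshot, ticket, robot gives the robot as it stands.
- The arm moves only by the tool apply_moves, never from a script. Its argument "moves" is a list that holds one entry, the list of rows, each a list of 5 numbers: the shift along the tool's x, y, z in units of 50 mm (1.0 is 50 mm), then the turn about the tool's z in units of 10 degrees (1.0 is 10 degrees), then the closure, from 0 (fully open) to 1 (shut). A call has 1 to 10 rows; each row is the pose to reach, as a shift and turn from the pose commanded when the call began, along the tool's axes at that moment; what a row does not reach only later rows make up. A row lasts 1/8 s, in which the tool goes at most 62.5 mm and 10.7 degrees, less where a joint would pass 70% of its speed; a pose out of reach is approached as far as the arm can. A call with a gripper value outside its range is refused whole. The fingers move at their own pace and stop on an object; the grip force is fixed at half the most. Time passes only in rows, so rows that repeat a pose let the fingers close. It gives the time, the measured TCP pose, the force, the opening and the grip force at its end, in the units of the state.
- telemetry.get_obs(): the state, without advancing time (a new reading comes with each control period).
- snapshot(name): name is "side" or "top"; returns a dict with "image" (400x640x3 uint8, red, green, blue), "fovy" (degrees; the focal length in pixels is half the picture's height over the tangent of half this angle, whatever the lens; pixels are square), "cx", "cy" (the principal point, pixels), "R" (3x3) and "t" (3): a world point X has camera coordinates R X + t. Camera axes: x right, y down, z forward; pixel columns grow to the right and rows downward; lengths in m; the calibration is good to about 2 mm. A picture is of the moment at which its call begins. There is no depth.
- ticket.close_job(): hands the job in; it is judged then, once.
The state is a dict: "time": time; "joint_positions": joint angles; "qvel": joint speeds; "joint_torque": joint torques, N m; "tool_pos": TCP position; "ee_rot": TCP orientation; "wrist_force": force on the tool from outside, world axes, zero at the start; "wrist_torque": the same for the moment, N m; "width": finger opening in m; "finger_force": force on a finger pad.
Only numpy, scipy, OpenCV 4.12 (cv2) and the standard library are available. Lean on these libraries where they do the work, as an engineer would, in place of code of your own. Each camera call takes 0.05 s, during which the arm holds its last target. There are 200 camera calls.

## Working session

There is one attempt and no reset: what is moved stays moved. The work goes in short steps, Python scripts to look and compute and a tool call to move; the robot and the scene stay as the last step left them, time stands still between calls to the robot, and variables do not carry over. Pictures are saved under pics/ and viewed, at most 10 in all, crops included, and the job is handed in when it is done.

Besides the shell and the picture viewer there is one more tool, called after "Call:" as name([rows], argument=value, ...), one row to a line, values as JSON. apply_moves: Moves the arm, as the interface text tells. Its arguments: {"type":"object","properties":{"moves":{"type":"array","items":{"type":"array","items":{"type":"array","items":{"type":"number"}}}}},"required":["moves"]}

```bash
mkdir -p pics; python3 - <<'E'
from bench import telemetry,snapshot
import cv2,numpy as np,pickle
o=telemetry.get_obs();print({k:np.round(v,3) for k,v in o.items()})
for n in("top","side"):
    s=snapshot(n);pickle.dump(s,open(n+'0.pkl','wb'))
    cv2.imwrite(f'pics/{n}0.png',s["image"][...,::-1])
    print(n,s["fovy"],s["cx"],s["cy"],np.round(s["R"],3).tolist(),np.round(s["t"],3))
E
```

```text
{'time': np.float64(0.0), 'joint_positions': array([ 1.133,  0.088,  1.372,  0.   ,  1.684, -0.103]), 'qvel': array([ 0.002, -0.001,  0.   , -0.001, -0.001, -0.001]), 'joint_torque': array([ 1.0000e-03, -3.4020e+01, -3.0242e+01,  7.2000e-02,  3.3000e-02,
       -0.0000e+00]), 'tool_pos': array([0.181, 0.519, 0.404]), 'ee_rot': array([-3.139, -0.   ,  2.807]), 'wrist_force': array([ 0.488,  0.318, -0.751]), 'wrist_torque': array([-0.012,  0.057, -0.014]), 'finger_force': np.float64(0.0), 'width': np.float64(0.094)}
top 42.39193053162474 317.59101851070653 196.86337844111975 [[-0.024, -1.0, 0.009], [-0.997, 0.023, -0.067], [0.067, -0.011, -0.998]] [-0.007  0.606  1.417]
side 48.57800909695911 317.73977362967133 200.81262556632666 [[-0.99, -0.14, 0.002], [-0.073, 0.505, -0.86], [0.119, -0.852, -0.51]] [0.56  0.125 1.056]
```

View pics/top0.png

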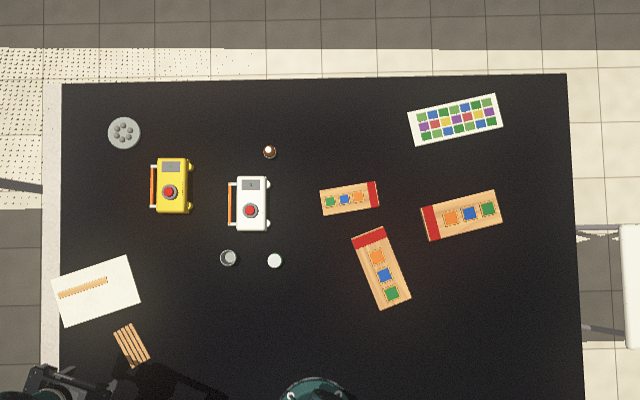

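View pics/side0.png

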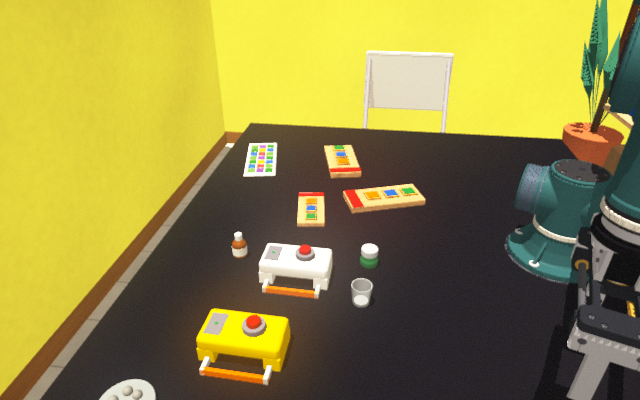

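Board-like objects in the top view are at (349,198), (461,215) and (381,269). The smallest is (349,198). Lamps are at (172,186), which is yellow, and (250,203), which is white; the white one is meant. I'll confirm with a crop.

```bash
cat > h.py <<'E'
import numpy as np,cv2,pickle
def K(s):
    f=200/np.tan(np.radians(s["fovy"])/2);return f,s["cx"],s["cy"]
def back(s,uv,z):
    f,cx,cy=K(s);R=np.array(s["R"]);t=np.array(s["t"])
    d=R.T@np.array([(uv[0]-cx)/f,(uv[1]-cy)/f,1]);c=-R.T@t
    return (c+d*(z-c[2])/d[2])[:2]
def proj(s,X):
    f,cx,cy=K(s);p=np.array(s["R"])@np.array(X)+np.array(s["t"]);return np.array([f*p[0]/p[2]+cx,f*p[1]/p[2]+cy])
def crop(s,x,y,w,h,k,name):
    cv2.imwrite('pics/'+name,cv2.resize(s["image"][y:y+h,x:x+w,::-1],None,fx=k,fy=k,interpolation=cv2.INTER_CUBIC))
E
python3 - <<'E'
from h import *
s=pickle.load(open('top0.pkl','rb'));crop(s,220,140,170,130,4.7,'c0.png')
E
```

```text
(no output)
```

View pics/c0.png

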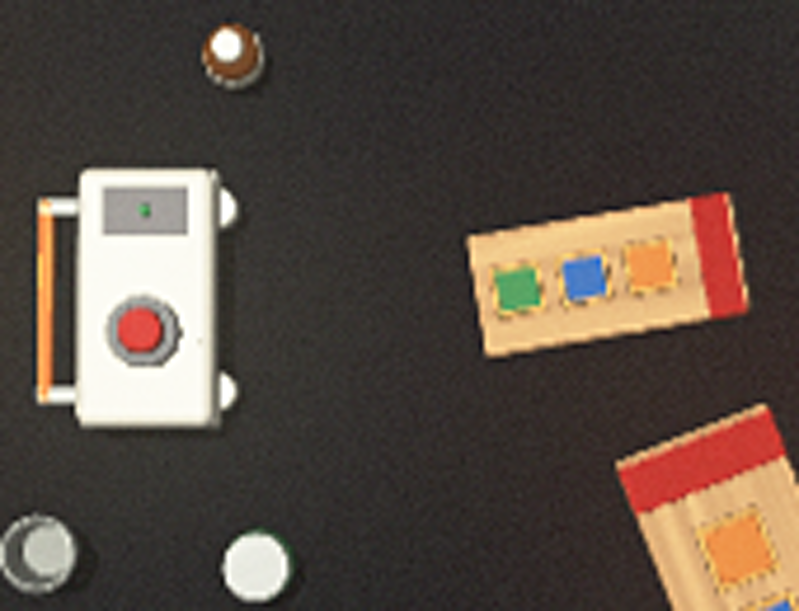

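The crop shows the small board with nose corners (467,236) and (487,356) and tail corners (730,193) and (748,312). The white lamp's top has corners (79,169), (217,169), (77,426) and (215,428), and the button is at (140,329). This confirms both targets.

```bash
cat >> h.py <<'E'
def lamp(s):
    P=[back(s,(220+(u+.5)/4.7-.5,140+(v+.5)/4.7-.5),.055) for u,v in[(79,169),(217,169),(77,426),(215,428)]]
    c=sum(P)/4; d=(P[0]-P[1])+(P[2]-P[3]); e=(P[2]-P[0])+(P[3]-P[1])
    return c,P,d,e
E
python3 - <<'E'
from h import *
s=pickle.load(open('top0.pkl','rb'))
c,P,d,e=lamp(s);A=lambda v:np.arctan2(v[1],v[0])
print('lamp',c,'yaw x',A(d),'y-axis?',A(e),np.linalg.norm(d)/2,np.linalg.norm(e)/2)
g=lambda u,v,z:back(s,(220+(u+.5)/4.7-.5,140+(v+.5)/4.7-.5),z)
print('btn',g(140,329,.065),'stop',g(53,200,.014),g(53,402,.014),'posts tip',g(237,209,.03),g(237,392,.03))
nl,nr,tl,tr=[g(u,v,.014) for u,v in[(467,236),(487,356),(730,193),(748,312)]]
print('board nose',(nl+nr)/2,'tail',(tl+tr)/2,'yaw',A((nl+nr)-(tl+tr)),np.linalg.norm(nl-tl),np.linalg.norm(nl-nr), (nl+nr+tl+tr)/4)
for n,u,v,z in[('cup',40,553,.0225),('jar',258,567,.045),('bottle',226,44,.062),('big board corner',617,463,.014),('',765,404,.014)]:print(n,g(u,v,z))
th=A(d);Rl=np.array([[np.cos(th),np.sin(th)],[-np.sin(th),np.cos(th)]])
print('in lamp frame nose',Rl@((nl+nr)/2-c),'tail',Rl@((tl+tr)/2-c),'stop',Rl@((g(53,200,.014)+g(53,402,.014))/2-c),'btn',Rl@(g(140,329,.065)-c))
S=pickle.load(open('side0.pkl','rb'))
print('side proj lamp top c',proj(S,[*c,.055]),'btn',proj(S,[*(g(140,329,.065)),.065]),'nose',proj(S,[*(nl+nr)/2,.014]),'tail',proj(S,[*(tl+tr)/2,.014]))
E
```

```text
lamp [0.5907933  0.16053928] yaw x 1.540088812965894 y-axis? 3.118491667435094 0.07958768014906374 0.14916359682887737
btn [0.57226691 0.16364085] stop [0.65266369 0.22044946] [0.53251933 0.22198462] posts tip [0.64324507 0.10976398] [0.53554732 0.11168513]
board nose [ 0.58953977 -0.03064799] tail [ 0.611839   -0.18748561] yaw 1.712030123768796 0.15920980609367347 0.07247881353736854 [ 0.60068938 -0.1090668 ]
cup [0.4441522  0.22937812]
jar [0.43407188 0.10013338]
bottle [0.73622618 0.11181161]
big board corner [ 0.48845499 -0.1111792 ]
 [ 0.52125035 -0.20008805]
in lamp frame nose [-0.19113562 -0.00461702] tail [-0.34721465 -0.03172108] stop [6.07043682e-02 6.56109916e-05] btn [0.0025313  0.01861289]
side proj lamp top c [295.84221066 254.1225711 ] btn [303.96789192 252.03371462] nose [310.14004033 221.90985403] tail [310.89144265 191.72100403]
```

Call:
apply_moves([
  [[-0.65, -0.55, 0, 0.3, 0.55], [-1.3, -1.1, 0, 0.6, 0.55], [-1.95, -1.65, 0, 0.9, 0.55], [-2.6, -2.2, 0, 1.25, 0.55], [-3.25, -2.75, 0, 1.55, 0.55], [-3.9, -3.3, 0, 1.85, 0.55], [-4.55, -3.85, 0, 2.2, 0.55], [-5.2, -4.4, 0, 2.5, 0.55], [-5.85, -4.95, 0, 2.8, 0.55], [-6.5, -5.5, 0, 3.1, 0.55]],
])

```text
time: 1.35
tool_pos: [0.3977, 0.1516, 0.4043]
ee_rot: [-3.141, -0.0, 2.264]
wrist_force: [0.8, -0.2, -0.2]
width: 0.042
finger_force: 0.0
```

```bash
cat >> h.py <<'E'
L0=np.array([.591,.1605]);LY=1.545
def mv(goal,yaw,tipz):
    "shift in tool units to goal xy / yaw / fingertip height"
    from bench import telemetry
    o=telemetry.get_obs();p=o["tool_pos"];y=o["ee_rot"][2]
    d=np.array(goal)-p[:2]
    print('t',round(float(o["time"]),2),'tip',np.round([p[0],p[1],p[2]-.199],4),'rpy',np.round(o["ee_rot"],3),'w',round(float(o["width"]),4),'F',np.round(o["wrist_force"],1))
    print('units x,y,z,turn',np.round([(d@[np.cos(y),np.sin(y)])/.05,(d@[np.sin(y),-np.cos(y)])/.05,(p[2]-.199-tipz)/.05,np.degrees((y-yaw+np.pi)%(2*np.pi)-np.pi)/10],3))
E
python3 -c "
from h import *
mv((.616,-.217),1.712,.1)"
```

```text
t 1.35 tip [0.3977 0.1516 0.2053] rpy [-3.141 -0.     2.264] w 0.042 F [ 0.8 -0.2 -0.2]
units x,y,z,turn [-8.461 -1.352  2.105  3.163]
```

Call:
apply_moves([
  [[-0.9, -0.15, 0, 0.35, 0.55], [-1.8, -0.3, 0, 0.7, 0.55], [-2.8, -0.45, 0, 1.1, 0.55], [-3.8, -0.6, 0, 1.5, 0.55], [-4.8, -0.75, 0, 1.9, 0.55], [-5.8, -0.9, 0, 2.3, 0.55], [-6.8, -1.05, 0.3, 2.7, 0.55], [-7.8, -1.2, 0.8, 3.0, 0.55], [-8.45, -1.35, 1.5, 3.15, 0.55], [-8.45, -1.35, 2.1, 3.15, 0.55]],
])

```text
time: 2.6
tool_pos: [0.6163, -0.2173, 0.2965]
ee_rot: [-3.139, -0.001, 1.713]
wrist_force: [-0.2, 0.1, -0.2]
width: 0.0425
finger_force: 0.0
```

```bash
python3 -c "
from h import *
from bench import snapshot
mv((.616,-.217),1.712,.005)
s=snapshot('top');crop(s,220,140,200,150,4,'c1.png')"
```

```text
t 2.6 tip [ 0.6163 -0.2173  0.0975] rpy [-3.139e+00 -1.000e-03  1.713e+00] w 0.0425 F [-0.2  0.1 -0.2]
units x,y,z,turn [ 0.006 -0.005  1.851  0.005]
```

View pics/c1.png

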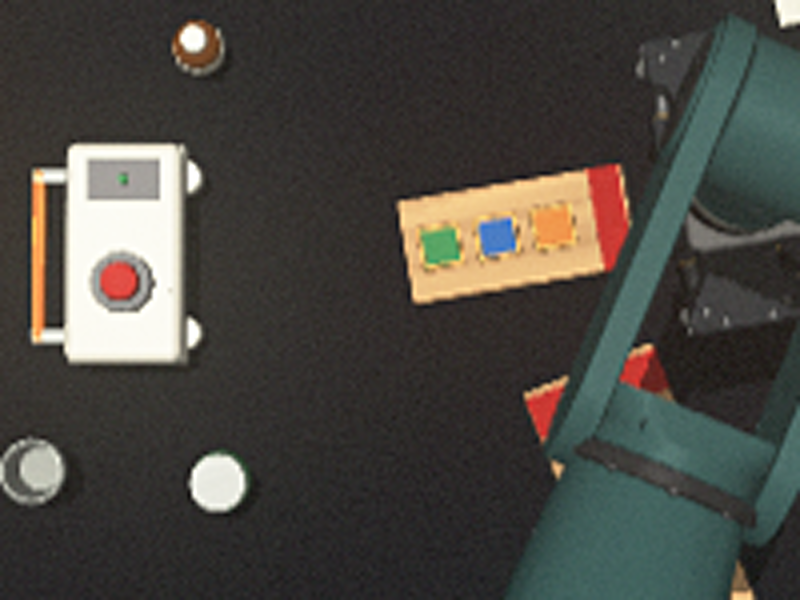

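The board hasn't moved (nose corners at (400,200) and (415,303)) and the gripper is behind its tail. I'll go down, then start pushing.

Call:
apply_moves([
  [[0, 0, 0.4, 0, 0.55], [0, 0, 0.8, 0, 0.55], [0, 0, 1.2, 0, 0.55], [0, 0, 1.5, 0, 0.55], [0, 0, 1.7, 0, 0.55], [0, 0, 1.82, 0, 0.55], [0.15, 0, 1.82, 0, 0.55], [0.3, 0, 1.82, 0, 0.55], [0.4, 0, 1.82, 0, 0.55], [0.5, 0, 1.82, 0, 0.55]],
])

```text
time: 3.9
tool_pos: [0.6126, -0.1899, 0.2094]
ee_rot: [3.14, 0.001, 1.716]
wrist_force: [0.8, -1.2, 1.5]
width: 0.0423
finger_force: 0.8
```

Call:
apply_moves([
  [[0.1, 0, 0, 0, 0.55], [0.25, 0, 0, 0, 0.55], [0.4, 0, 0, 0, 0.55], [0.55, 0, 0, 0, 0.55], [0.7, 0, 0, 0, 0.55], [0.85, 0, 0, 0, 0.55], [1.0, 0, 0, 0, 0.55], [1.1, 0, 0, 0, 0.55], [1.2, 0, 0, 0, 0.55], [1.2, 0, 0, 0, 0.55]],
])

```text
time: 5.15
tool_pos: [0.6035, -0.13, 0.2083]
ee_rot: [-3.141, -0.002, 1.716]
wrist_force: [-0.3, 0.2, 0.9]
width: 0.0424
finger_force: 0.1
```

```bash
python3 -c "
from h import *
from bench import snapshot
mv((.616,-.217),1.712,.005)
s=snapshot('top');pickle.dump(s,open('t2.pkl','wb'));crop(s,220,140,200,150,4,'c2.png')"
```

```text
t 5.15 tip [ 0.6035 -0.13    0.0093] rpy [-3.141e+00 -2.000e-03  1.716e+00] w 0.0424 F [-0.3  0.2  0.9]
units x,y,z,turn [-1.758 -0.006  0.086  0.025]
```

View pics/c2.png

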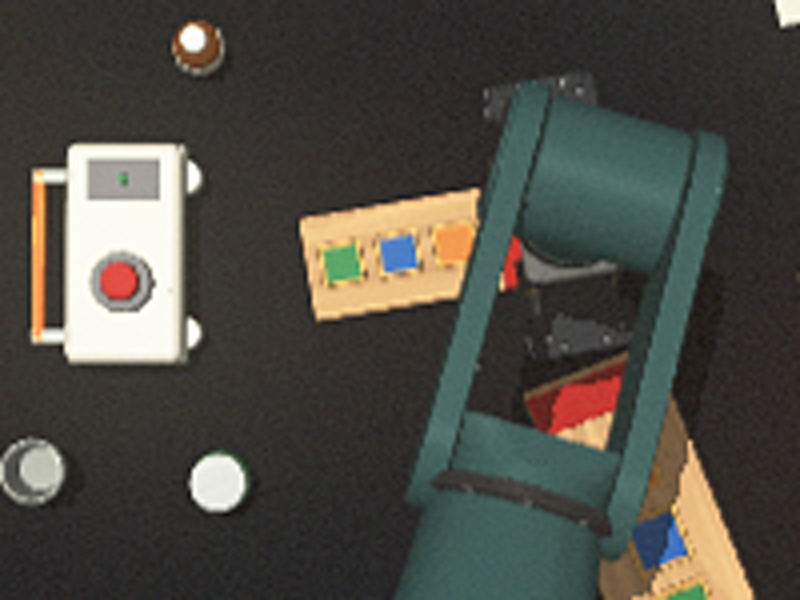

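The pushing is working: the nose corners are now at (300,218) and (317,320), still at the same angle. Next I'll compute the pose in the lamp frame.

```bash
cat >> h.py <<'E'
def board(s,n1,n2,e1,e2,k=4,x0=220,y0=140):
    "n1,n2 nose corners (robot-far, robot-near); e1,e2 another point on each long edge (crop px)"
    g=lambda u,v:back(s,(x0+(u+.5)/k-.5,y0+(v+.5)/k-.5),.014)
    a,b,c,d=map(lambda q:g(*q),(n1,n2,e1,e2))
    A=lambda v:np.arctan2(v[1],v[0]); yaws=[A(a-c),A(b-d),A(b-a)-np.pi/2]
    yaw=np.average(yaws,weights=[2,2,1]);n=(a+b)/2;R=np.array([[np.cos(LY),np.sin(LY)],[-np.sin(LY),np.cos(LY)]])
    h=np.array([np.cos(yaw),np.sin(yaw)])
    print('yaws',np.round(yaws,3),'rel',round(yaw-LY,3),'nose L',np.round(R@(n-L0),4),'centre L',np.round(R@(n-.08*h-L0),4),'tail L',np.round(R@(n-.16*h-L0),4),'tail W',np.round(n-.16*h,4))
E
python3 -c "
from h import *
s=pickle.load(open('t2.pkl','rb'))
board(s,(300,218),(317,320),(478,189),(476,294))
p=np.array([.6035,-.13]);R=np.array([[np.cos(LY),np.sin(LY)],[-np.sin(LY),np.cos(LY)]]);print('tool L',R@(p-L0))"
```

```text
yaws [ 1.709  1.709 -4.569] rel -1.091 nose L [-0.1231  0.0087] centre L [-0.16    0.0797] tail L [-0.1969  0.1506] tail W [ 0.4353 -0.0325]
tool L [-0.29008093 -0.01998884]
```

Call:
apply_moves([
  [[0.0, 0, 0.08, 0, 0.55], [0.14, -0.04, 0.08, 0.12, 0.55], [0.28, -0.08, 0.08, 0.24, 0.55], [0.42, -0.11, 0.08, 0.36, 0.55], [0.56, -0.14, 0.08, 0.48, 0.55], [0.7, -0.165, 0.08, 0.6, 0.55], [0.84, -0.185, 0.08, 0.73, 0.55], [0.98, -0.2, 0.08, 0.85, 0.55], [1.1, -0.21, 0.08, 0.98, 0.55], [1.1, -0.21, 0.08, 0.98, 0.55]],
])

```text
time: 6.45
tool_pos: [0.5854, -0.0772, 0.2048]
ee_rot: [3.141, -0.001, 1.545]
wrist_force: [-0.2, -0.1, 0.4]
width: 0.0423
finger_force: 0.0
```

```bash
python3 -c "
from h import *
from bench import snapshot
mv((.591,-.0),1.545,.005)
s=snapshot('top');pickle.dump(s,open('t3.pkl','wb'));crop(s,220,140,160,120,5,'c3.png')"
```

```text
t 6.45 tip [ 0.5854 -0.0772  0.0058] rpy [ 3.141e+00 -1.000e-03  1.545e+00] w 0.0423 F [-0.2 -0.1  0.4]
units x,y,z,turn [1.546e+00 7.300e-02 1.600e-02 1.000e-03]
```

View pics/c3.png

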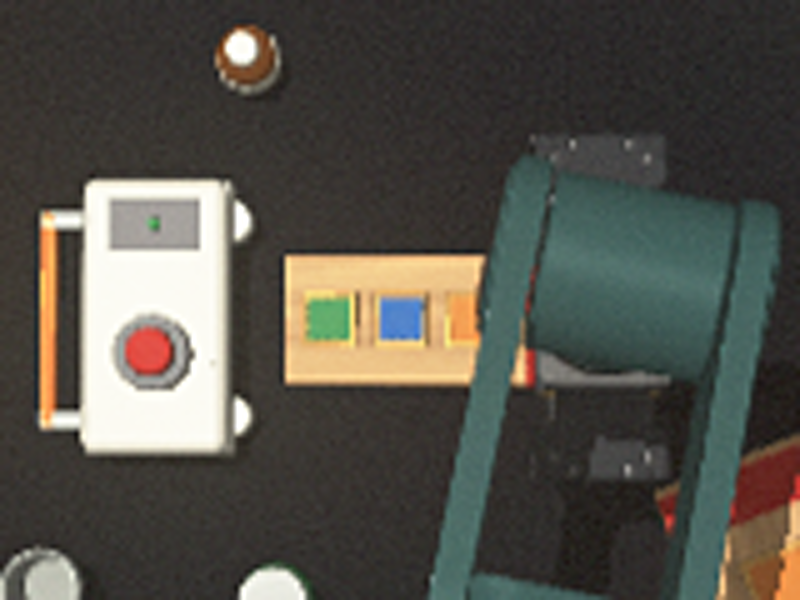

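The board is aligned: nose corners (285,255) and (285,385), with the posts centred at about (243,222) and (243,417).

```bash
sed -i 's|A(b-a)-np.pi/2\]|(A(b-a)-np.pi/2)%(2*np.pi)]|' h.py; python3 -c "
from h import *
s=pickle.load(open('t3.pkl','rb'))
board(s,(285,255),(285,385),(480,255),(515,385),k=5)
g=lambda u,v,z:back(s,(220+(u+.5)/5-.5,140+(v+.5)/5-.5),z)
R=np.array([[np.cos(LY),np.sin(LY)],[-np.sin(LY),np.cos(LY)]])
print([R@(g(u,v,.055)-L0) for u,v in[(84,180),(231,180),(82,454),(232,454)]],R@(np.array([.5854,-.0772])-L0))"
```

```text
yaws [1.548 1.547 1.552] rel 0.003 nose L [-0.0668 -0.0003] centre L [-0.1468 -0.0006] tail L [-0.2268 -0.0009] tail W [ 0.586  -0.0663]
[array([ 0.0402062 , -0.07416381]), array([-0.03976155, -0.07438606]), array([0.03945377, 0.0747062 ]), array([-0.04156911,  0.07455865])] [-0.23776536 -0.00053297]
```

Call:
apply_moves([
  [[0.15, 0, 0, 0, 0.55], [0.4, 0, 0, 0, 0.55], [0.65, 0, 0, 0, 0.55], [0.9, 0, 0, 0, 0.55], [1.15, 0, 0, 0, 0.55], [1.4, 0, 0, 0, 0.55], [1.65, 0, 0, 0, 0.55], [1.9, 0, 0, 0, 0.55], [2.1, 0, 0, 0, 0.55], [2.2, 0, 0, 0, 0.55]],
])

```text
time: 7.75
tool_pos: [0.5883, 0.0328, 0.2048]
ee_rot: [3.141, 0.0, 1.545]
wrist_force: [0.2, -1.7, 1.2]
width: 0.0429
finger_force: 1.1
```

Call:
apply_moves([
  [[0.04, 0, 0, 0, 0.55], [0.08, 0, 0, 0, 0.55], [0.12, 0, 0, 0, 0.55], [0.16, 0, 0, 0, 0.55], [0.2, 0, 0, 0, 0.55], [0.24, 0, 0, 0, 0.55], [0.28, 0, 0, 0, 0.55], [0.32, 0, 0, 0, 0.55], [0.32, 0, 0, 0, 0.55]],
])

```text
time: 8.88
tool_pos: [0.5886, 0.0485, 0.2046]
ee_rot: [-3.142, -0.001, 1.545]
wrist_force: [0.5, -1.9, 1.1]
width: 0.0423
finger_force: 0.7
```

```bash
python3 -c "
from h import *
from bench import snapshot
mv((.591,-.0),1.545,.005)
s=snapshot('top');pickle.dump(s,open('t4.pkl','wb'));crop(s,220,140,160,120,5,'c4.png')
from bench import telemetry
R=np.array([[np.cos(LY),np.sin(LY)],[-np.sin(LY),np.cos(LY)]]);print(R@(telemetry.get_obs()['tool_pos'][:2]-L0))"
```

```text
t 8.88 tip [0.5886 0.0485 0.0056] rpy [-3.142e+00 -1.000e-03  1.545e+00] w 0.0423 F [ 0.5 -1.9  1.1]
units x,y,z,turn [-0.969  0.073  0.011  0.001]
[-0.1120362  -0.00048754]
```

View pics/c4.png

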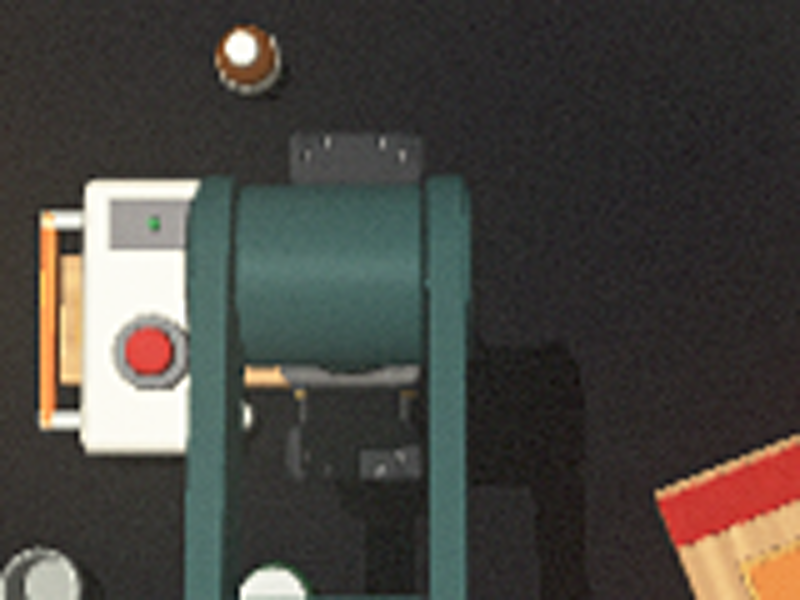

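The board is through the lamp. Its nose is at px x≈60 and the bar face is at about 56, so roughly 2 mm is left.

Call:
apply_moves([
  [[0.02, 0, 0, 0, 0.55], [0.04, 0, 0, 0, 0.55], [0.05, 0, 0, 0, 0.55], [0.06, 0, 0, 0, 0.55], [0.06, 0, 0, 0, 0.55]],
])

```text
time: 9.55
tool_pos: [0.5886, 0.0513, 0.2045]
ee_rot: [-3.141, -0.0, 1.545]
wrist_force: [0.5, -0.9, 0.3]
width: 0.0422
finger_force: 0.5
```

Call:
apply_moves([
  [[0.02, 0, 0, 0, 0.55], [0.03, 0, 0, 0, 0.55], [0.04, 0, 0, 0, 0.55], [0.04, 0, 0, 0, 0.55]],
])

```text
time: 10.05
tool_pos: [0.5888, 0.0523, 0.2045]
ee_rot: [3.142, 0.002, 1.545]
wrist_force: [0.2, -6.1, -0.4]
width: 0.0422
finger_force: 2.8
```

Contact is confirmed at 6 N. Now I'll back off, rise, and close the fingers.

Call:
apply_moves([
  [[-0.15, 0, 0, 0, 0.55], [-0.4, 0, 0, 0, 0.55], [-0.7, 0, 0, 0, 0.55], [-0.7, 0, -0.6, 0, 0.6], [-0.7, 0, -1.4, 0, 1], [-0.7, 0, -2.2, 0, 1], [-1.5, 0, -2.4, 0, 1], [-2.3, 0, -2.4, 0, 1], [-2.6, 0, -2.4, 0, 1], [-2.6, 0, -2.4, 0, 1]],
])

```text
time: 11.3
tool_pos: [0.5852, -0.0777, 0.3242]
ee_rot: [-3.141, -0.001, 1.543]
wrist_force: [1.5, 0.1, 0.1]
width: 0.0006
finger_force: 0.0
```

```bash
python3 -c "
from h import *
from bench import snapshot
mv((.5712,.1615),1.545,.08)
s=snapshot('top');pickle.dump(s,open('t5.pkl','wb'));a=cv2.resize(s['image'][160:260,220:330,::-1],None,fx=5,fy=5,interpolation=cv2.INTER_CUBIC)
cv2.imwrite('pics/c5.png',a)"
```

```text
t 11.3 tip [ 0.5852 -0.0777  0.1252] rpy [-3.141e+00 -1.000e-03  1.543e+00] w 0.0006 F [1.5 0.1 0.1]
units x,y,z,turn [ 4.775 -0.414  0.905 -0.013]
```

View pics/c5.png

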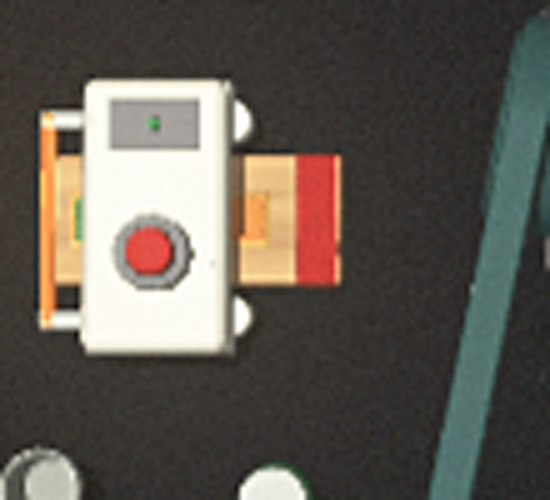

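The board is home: nose against the bar at x≈56, straight, with the tail proud. The button is at (150,250). I'll move above it.

Call:
apply_moves([
  [[0.6, -0.05, 0, 0, 1], [1.2, -0.1, 0, 0, 1], [1.8, -0.15, 0, 0, 1], [2.4, -0.2, 0, 0, 1], [3.0, -0.26, 0, 0, 1], [3.6, -0.31, 0, 0, 1], [4.2, -0.36, 0, 0, 1], [4.6, -0.4, 0, 0, 1], [4.77, -0.41, 0.4, 0, 1], [4.77, -0.41, 0.8, 0, 1]],
])

```text
time: 12.6
tool_pos: [0.5708, 0.1638, 0.2844]
ee_rot: [3.141, -0.001, 1.547]
wrist_force: [0.5, 0.2, 0.2]
width: 0.0008
finger_force: 0.0
```

```bash
python3 -c "
from h import *
from bench import snapshot
mv((.5712,.1615),1.545,.065)
s=snapshot('side');x,y=proj(s,[.571,.1615,.07]).astype(int);crop(s,x-60,y-60,120,100,5,'c6.png')"
```

```text
t 12.6 tip [0.5708 0.1638 0.0854] rpy [ 3.141e+00 -1.000e-03  1.547e+00] w 0.0008 F [0.5 0.2 0.2]
units x,y,z,turn [-0.046  0.01   0.408  0.012]
```

View pics/c6.png

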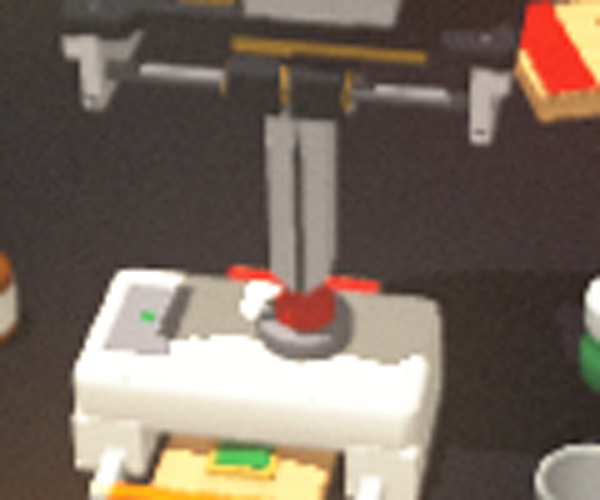

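The side crop shows the fingertips centred over the red button at about (305,295). I'll descend gently until the force rises.

Call:
apply_moves([
  [[-0.03, 0, 0.05, 0, 1], [-0.04, 0, 0.12, 0, 1], [-0.04, 0, 0.18, 0, 1], [-0.04, 0, 0.24, 0, 1], [-0.04, 0, 0.28, 0, 1], [-0.04, 0, 0.32, 0, 1], [-0.04, 0, 0.32, 0, 1]],
])

```text
time: 13.52
tool_pos: [0.5713, 0.1601, 0.2704]
ee_rot: [3.14, -0.0, 1.545]
wrist_force: [-1.6, -1.2, 6.6]
width: 0.0006
finger_force: 3.5
```

Call:
apply_moves([
  [[0, 0, 0.03, 0, 1], [0, 0, 0.05, 0, 1], [0, 0, 0.05, 0, 1]],
])

```text
time: 13.9
tool_pos: [0.5712, 0.1601, 0.2702]
ee_rot: [3.139, -0.0, 1.545]
wrist_force: [-4.4, -2.3, 14.7]
width: 0.0007
finger_force: 7.4
```

The press is stiff at tip z=0.071. I'll check against the unpressed button height by triangulating the first images.

```bash
python3 - <<'E'
from h import *
from bench import snapshot
from scipy.optimize import least_squares
pk={}
for n,(x0,x1,y0,y1) in dict(top=(235,265,195,225),side=(290,320,240,265)).items():
    s=pickle.load(open(n+'0.pkl','rb'));im=s['image'].astype(int)[y0:y1,x0:x1]
    m=(im[...,0]>110)&(im[...,1]<90)&(im[...,2]<90);v,u=np.nonzero(m);pk[n]=(s,np.array([u.mean()+x0,v.mean()+y0]));print(n,pk[n][1],m.sum(),v.min()+y0,v.max()+y0)
r=least_squares(lambda X:np.r_[proj(pk['top'][0],X)-pk['top'][1],proj(pk['side'][0],X)-pk['side'][1]],[.57,.16,.07]);print(r.x,r.fun)
S=pk['side'][0]
for z in(.065,.071,.077):print(z,[proj(S,[.571,.161+d,z])[1].round(1) for d in(-.013,.013)])
s=snapshot('side');x,y=proj(s,[.571,.1615,.07]).astype(int);crop(s,x-40,y-40,80,60,8,'c7.png')
E
```

```text
top [249.31343284 209.89552239] 67 206 214
side [304.84848485 248.97979798] 99 244 254
[0.57068497 0.16285571 0.07275399] [ 0.0266543   0.17236049 -0.13909978 -0.00812123]
0.065 [np.float64(247.7), np.float64(255.0)]
0.071 [np.float64(245.5), np.float64(252.8)]
0.077 [np.float64(243.3), np.float64(250.5)]
```

View pics/c7.png

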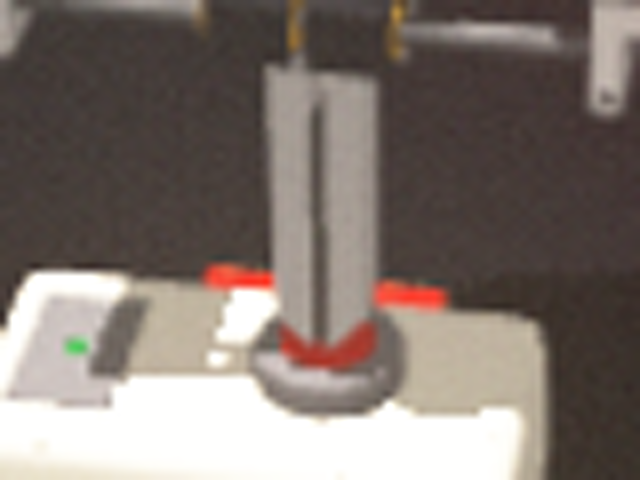

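The crop shows the fingers bearing only on the red cap at about (325,345), which has sunk into its housing. It reads as bottomed: about 5–6 mm of travel and 15 N. Releasing now.

Call:
apply_moves([
  [[0, 0, -0.1, 0, 1], [0, 0, -0.3, 0, 1], [0, 0, -0.8, 0, 1], [0, 0, -1.6, 0, 1], [0, 0, -2.4, 0, 1], [-1, 0, -2.6, 0, 1], [-2, 0, -2.6, 0, 1], [-3, 0, -2.6, 0, 1], [-3.5, 0, -2.6, 0, 1], [-3.5, 0, -2.6, 0, 1]],
])

```text
time: 15.2
tool_pos: [0.5664, -0.0163, 0.3955]
ee_rot: [-3.14, -0.0, 1.542]
wrist_force: [-0.6, 0.8, 0.7]
width: 0.0006
finger_force: 0.0
```

```bash
python3 - <<'E'
from h import *
from bench import snapshot
s=snapshot('side');im=s['image'].astype(int)[240:265,290:320]
m=(im[...,0]>110)&(im[...,1]<90)&(im[...,2]<90);v,u=np.nonzero(m);print('button side',u.mean()+290,v.mean()+240,m.sum())
t=snapshot('top');a=pickle.load(open('t5.pkl','rb'))['image'].astype(int)
print('top diff lamp+board',np.abs(t['image'].astype(int)-a)[165:235,225:290].mean(), 'bystanders',np.abs(t['image'].astype(int)-a)[140:165,255:285].mean(),np.abs(t['image'].astype(int)-a)[245:270,215:290].mean())
mv((.57,.1),1.545,.1)
E
```

```text
button side 304.86764705882354 247.6691176470588 136
top diff lamp+board 7.138534798534798 bystanders 2.962666666666667 9.825777777777779
t 15.3 tip [ 0.5665 -0.0144  0.1967] rpy [-3.141e+00 -1.000e-03  1.545e+00] w 0.0005 F [-0.9 -0.4  0. ]
units x,y,z,turn [ 2.288  0.011  1.934 -0.   ]
```

```bash
python3 - <<'E'
from h import *
from bench import snapshot,ticket
t=snapshot('top')['image'].astype(int);a=pickle.load(open('t5.pkl','rb'))['image'].astype(int)
d=np.abs(t-a)
print('nose/bar',d[180:230,226:237].mean(),'lamp',d[178:230,238:264].mean(),'cup',d[248:268,217:240].mean(),'bottle',d[143:160,260:278].mean(),'jar',d[250:268,264:284].mean())
print(ticket.close_job())
E
```

```text
nose/bar 2.1618181818181816 lamp 0.9995069033530573 cup 2.7818840579710145 bottle 2.7461873638344225 jar 24.05185185185185
the job is handed in; nothing more can be done
None
```

The board is home against the orange stop bar, the red button was pressed and released, and the job is handed in; in the last pictures the board, cup and bottle had not moved, but the jar's patch had changed (probably the arm overhead, which I couldn't confirm), and no verdict came back.

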